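# Open the press-and-turn cap of the thinner tin

### The job

Unlock the child-resistant cap of the rectangular solvent tin that has the wide ribbed cap: grip the cap, press it down and, while pressing, turn it anticlockwise (seen from above) until the black tab under it has come all the way round to its open stop, then let go. Turning without pressing only spins the outer cap. Leave the other tin and the paint can where they stand.

Things in the scene. Friction and masses are not known exactly. Their poses are not given: they have to be found in the camera images.
- cap_mid (a point): Centre of the cap: white ribbed upright cylinder, 46 mm across, 34 mm tall, gripped across any diameter; its underside 20 mm above the flat top of a fixed steel tin 70 x 110 x 140 mm (this point 177 mm above the table). Sprung: after 3 mm down (5 N) it bears on the inner cap; pressed 5 to 7 mm (9 to 17 N, bottoming) it turns the inner cap, pressed under 3 mm it spins idly. Springs back up.
- lock (a joint): Turn of the inner cap in rad, anticlockwise from above: 0 locked, 1.2 open stop; starts at 0 to 0.15. Shows as a black tab reaching 35 mm from the axis just under the white cap, between two dark posts on the tin's top, 1.6 rad apart: locked near one, open near the other. Light friction (0.01 N m); stays where left. At the stop the outer cap slips over it harmlessly.
- plain_tin: Bystander, not to be opened: a loose tin of the same shape, 70 x 110 x 140 mm, but with a small smooth screw cap 26 mm in diameter, its top at 163 mm. Origin at the centre of its underside, z up, y along its long side.
- paint_can: Bystander: a loose round paint can, 100 mm in diameter and 125 mm tall with a flat lid. Origin at the centre of its underside, z up.

How it is judged:
By the outcome, as a careful person would: the job done as asked, in the order asked, and still so for the second after the job is handed in, with the robot touching nothing.
It also fails if it takes over 32 s, if anything falls off the work surface, if the arm or the gripper's body presses on something with over 40 N, if the wrist force passes 120 N, or if a joint passes its speed limit or range.

### The arm

A 6-joint arm with a two-finger parallel gripper is mounted at the origin on the work surface. World frame = base frame: x ahead of the robot, y to its left, z up, the work surface at z = 0. Lengths are in m, angles in rad, forces in N, time in s.
With the tool pointing down it reaches from about 0.3 to 0.775 m from the base axis. Payload 14.6 kg.
Tool frame: the origin (TCP) lies on the centre line of the jaws, within the pads' length; the fingertips stand 25 mm ahead of it and the grasp point (between the pads) lies 6 mm ahead of it (ctrl.tip_reach is the distance from the TCP to the fingertips, in m); z points along the fingers, y is the line along which they close (so a half turn about z gives the same grasp; the last joint's range is limited). The gripper opens to 94 mm and grips with 3 to 60 N. Pads are 16 mm wide; open, the fingers measure 119 mm over their backs; the gripper's body (75 mm by 177 mm) begins 78 mm behind the grasp point.
Start: joints at [-1.191, 0.3, 1.521, -0, 1.321, -0.067], TCP at [0.238, -0.496, 0.23] pointing down, gripper open.
Joint ranges: [-3.03, 3.03], [-0.79, 2.21], [0.23, 2.52], [-1.04, 4.18], [0, 3.07], [-2.55, 2.55]. Speed limits (rad/s): [2.22, 2.22, 2.57, 3.14, 3.14, 3.14].

### API

Orientations are given as [roll, pitch, yaw] about the fixed x, y, z axes, in that order (R = Rz(yaw) Ry(pitch) Rx(roll)).
In Python, from station import ctrl gives the robot as it stands. The module is installed in compiled form; this text tells all that it offers.
- The arm moves only by the tool apply_moves, never from a script. Its argument "deltas" is a list of rows, each a list of 7 numbers: the closure in counts, from 0 (fully open) to 255 (shut), then the shift along the world's x, y, z in cm, then the turn, a rotation vector about the world's x, y, z in rad. In form: [[jaw, tx, ty, tz, ax, ay, az], ...]. A call has 1 to 10 rows; each row shifts and turns the commanded pose from where the row before left it; what a row does not reach is not made up. A row lasts 1/10 s, in which the tool goes at most 50 mm and 8.59 degrees, less where a joint would pass 70% of its speed; a pose out of reach is approached as far as the arm can. A call with a gripper value outside its range is refused whole. The fingers move at their own pace and stop on an object; "grip_force" is the grip in N (left out, the last holds). Time passes only in rows, so rows that do not move let the fingers close. It gives the time, the measured TCP pose, the force, the opening and the grip force at its end, in the units of the state.
- ctrl.get_obs(): the state, without advancing time (a new reading comes with each control period).
- ctrl.camera(name): name is "side" or "top" or "wrist"; returns a dict with "img" (420x560x3 uint8, red, green, blue), "K" (3x3 intrinsics, pixels), "k1" (the pictures are not rectified: a ray, as slopes to the right and down, at radius r is drawn at 1 + k1 r^2 times it, then the intrinsics apply), "pose" (4x4, takes a point from camera to world coordinates); the wrist camera has in their place "hand_eye" (4x4, takes a point from camera to tool coordinates, whose origin is the TCP and whose axes are the flange's). Camera axes: x right, y up, looking along -z (the intrinsics and any distortion apply to the point x, -y, -z); pixel columns grow to the right and rows downward; lengths in m; the calibration is good to about 2 mm. A picture is of the moment at which its call begins: read the wrist's pose just before it. There is no depth.
- ctrl.hand_in(): hands the job in; it is judged then, once.
The state is a dict: "time_s": time; "qpos": joint angles; "joint_vel": joint speeds; "tau": joint torques, N m; "ee_pos": TCP position; "eef_rot": TCP orientation; "force": force on the tool from outside, world axes, zero at the start; "moment": the same for the moment, N m; "grip_width": finger opening in m; "grip_force": force on a finger pad.
Only numpy, scipy, OpenCV 4.12 (cv2) and the standard library are available. Lean on these libraries where they do the work, as an engineer would, in place of code of your own. Each camera call takes 0.05 s, during which the arm holds its last target. There are 200 camera calls.

## Working session

There is one attempt and no reset: what is moved stays moved. The work goes in short steps, Python scripts to look and compute and a tool call to move; the robot and the scene stay as the last step left them, time stands still between calls to the robot, and variables do not carry over. Pictures are saved under pics/ and viewed, at most 10 in all, crops included, and the job is handed in when it is done.

Besides the shell and the picture viewer there is one more tool, called after "Emit:" as name(argument=value, ...), one argument or row to a line, values as JSON. apply_moves: Moves the arm, as the interface text tells. Its arguments: {"type":"object","properties":{"deltas":{"type":"array"},"grip_force":{"type":"number"}},"required":["deltas"]}

```bash
mkdir -p pics
cat > h.py <<'E'
import numpy as np, cv2
from station import ctrl
def shot(n,f):
    c=ctrl.camera(n); cv2.imwrite('pics/'+f,c['img'][:,:,::-1]); np.savez('pics/'+f+'.npz',**{k:v for k,v in c.items()}); return c
def onplane(c,T,uv,z):
    K=c['K'];p=np.array([[uv]],float)
    q=cv2.undistortPoints(p,K,np.array([float(c['k1']),0,0,0,0]))[0,0]
    d=T[:3,:3]@np.array([q[0],-q[1],-1]);o=T[:3,3]
    return o+d*(z-o[2])/d[2]
E
python3 - <<'E'
from h import *
o=ctrl.get_obs();print(o)
a=shot('top','top.png');b=shot('side','side.png')
cv2.imwrite('pics/both.png',cv2.resize(np.vstack([a['img'],b['img']])[:,:,::-1],(400,600)))
print(a['pose'],b['pose'],a['k1'])
E
```

```text
{'time_s': 0.0, 'qpos': array([-1.19060544e+00,  3.00470331e-01,  1.52162179e+00,  1.03951308e-06,
        1.32074480e+00, -6.65777277e-02]), 'joint_vel': array([ 0.00200986,  0.00165331,  0.00036682, -0.00014473,  0.0002426 ,
       -0.00149898]), 'tau': array([ 6.79609893e-04, -5.31806552e+01, -3.52736378e+01,  7.09151826e-02,
        2.43266195e-02, -1.25912952e-04]), 'ee_pos': array([ 0.2375409 , -0.49576903,  0.22986953]), 'eef_rot': array([-3.14035120e+00, -8.37842563e-05,  4.46768308e-01]), 'force': array([0.44344796, 0.20876106, 0.43484005]), 'moment': array([-0.01328177,  0.02894776,  0.01059042]), 'grip_force': 0.0, 'grip_width': 0.09387607509030706}
[[ 0.01471859  0.98240482 -0.18618308  0.37069256]
 [-0.99948954  0.0197358   0.02512291  0.01488456]
 [ 0.02835534  0.18571827  0.98219382  0.97424991]
 [ 0.          0.          0.          1.        ]] [[-0.99540829  0.06532465 -0.0699645   0.49195568]
 [-0.09202002 -0.45180197  0.88735973  0.82223722]
 [ 0.02635637  0.88972337  0.4557386   0.57290672]
 [ 0.          0.          0.          1.        ]] -0.13465206616453368
```

View pics/top.png

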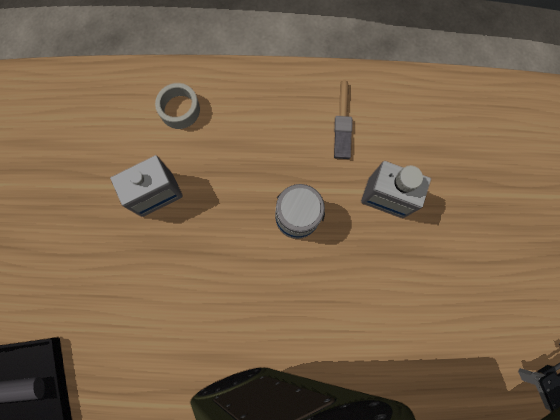

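View pics/side.png

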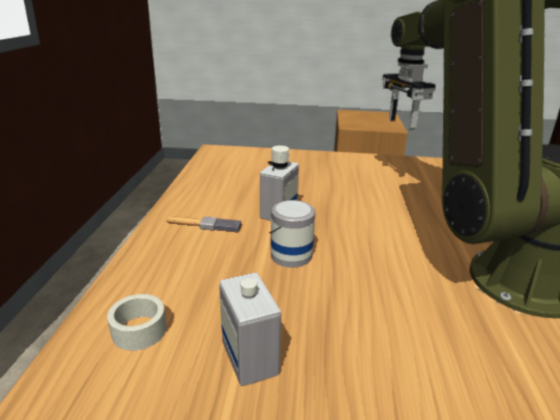

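The top view shows the wide-cap tin at about (395,190), with its cap at (410,179). The plain tin is at (145,187) and the paint can at (300,210). The side view agrees: the wide cap is at (280,155), on the far tin.

Run:
```python
from h import *
L=lambda f:np.load('pics/'+f+'.npz')
a=L('top.png');b=L('side.png')
for c,(x0,y0,x1,y1) in ((a,(390,160,430,198)),(b,(265,140,297,175))):
    im=c['img'][y0:y1,x0:x1]; m=cv2.inRange(cv2.cvtColor(im,cv2.COLOR_RGB2HSV),(0,0,165),(179,60,255))
    n,l,s,ce=cv2.connectedComponentsWithStats(m); i=1+s[1:,4].argmax(); print(s[i],ce[i]+[x0,y0])
T=a['pose']
print('cap top',onplane(a,T,(410,179),.194), 'paint',onplane(a,T,(300,208),.125),'side cap',onplane(b,b['pose'],(280.5,151),.194))
for n in('top.png','side.png'):pass
big=[cv2.resize(a['img'][150:230,350:445],(570,480),interpolation=2),cv2.resize(b['img'][135:225,250:310],(320,480),interpolation=2)]
cv2.imwrite('pics/crop.png',cv2.resize(np.hstack(big)[:,:,::-1],(800,431)))
```

```text
Traceback (most recent call last):
ValueError: attempt to get argmax of an empty sequence
```

Run:
```python
from h import *
L=lambda f:np.load('pics/'+f+'.npz')
a=L('top.png');b=L('side.png')
print(a['img'][179,404:416:4],b['img'][152,276:286:4])
T=a['pose']
print('cap top',onplane(a,T,(410,179),.194), 'paint',onplane(a,T,(300,208),.125),'side cap',onplane(b,b['pose'],(280.5,151),.194))
big=[cv2.resize(a['img'][150:230,350:445],(570,480),interpolation=2),cv2.resize(b['img'][135:225,250:310],(320,480),interpolation=2)]
cv2.imwrite('pics/crop.png',cv2.resize(np.hstack(big)[:,:,::-1],(800,431)))
```

```text
[[156 155 149]
 [154 154 148]
 [155 154 148]] [[183 183 166]
 [194 195 179]
 [172 172 157]]
cap top [ 0.58316359 -0.24833842  0.194     ] paint [ 0.53520781 -0.04029988  0.125     ] side cap [ 0.58333159 -0.22898936  0.194     ]
```

View pics/crop.png

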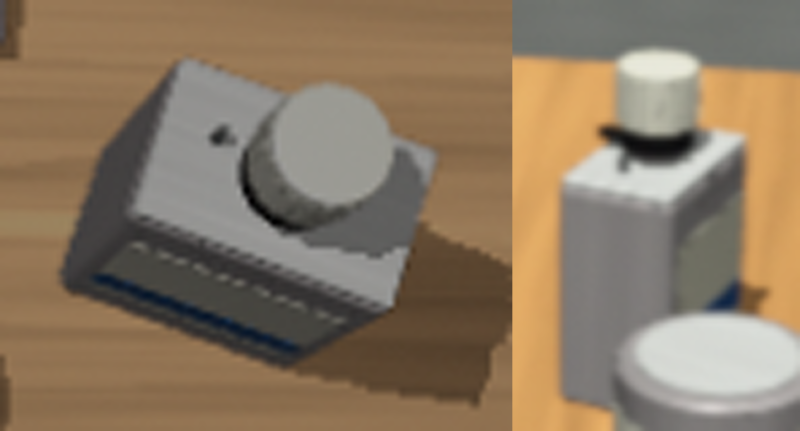

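The crop shows the cap's top face centred at about (411.7,176) in the top view and (280.4,148.8) in the side view. One short post is visible beside it, with the tab pointing that way. I'll move above it at a safe height for a wrist view.

Run:
```python
from h import *
L=lambda f:np.load('pics/'+f+'.npz')
a=L('top.png');b=L('side.png')
p=onplane(a,a['pose'],(411.7,176),.194);q=onplane(b,b['pose'],(280.4,148.8),.194)
print(p,q, (p-ctrl.get_obs()['ee_pos'])*100)
```

```text
[ 0.58926198 -0.25202725  0.194     ] [ 0.58520972 -0.24583117  0.194     ] [35.17012733 24.37937748 -3.59300525]
```

Emit:
apply_moves(
  deltas=[
    [0, 2, 1.5, 3, 0, 0, 0],
    [0, 3.8, 2.8, 3, 0, 0, 0],
    [0, 3.8, 2.8, 1, 0, 0, 0],
    [0, 3.8, 2.8, 0, 0, 0, 0],
    [0, 3.8, 2.8, 0, 0, 0, 0],
    [0, 3.8, 2.8, 0, 0, 0, 0],
    [0, 3.8, 2.8, 0, 0, 0, 0],
    [0, 3.8, 2.8, 0, 0, 0, 0],
    [0, 3.8, 2.8, 0, 0, 0, 0],
    [0, 2.6, 0.7, 0, 0, 0, 0],
  ],
)

```text
time_s: 1.1
ee_pos: [0.5857, -0.2499, 0.2969]
eef_rot: [-3.141, 0.0, 0.45]
force: [-0.4, -1.0, 0.1]
grip_width: 0.094
grip_force: 0.0
```

Run:
```python
from h import *
c=shot('wrist','w1.png');o=ctrl.get_obs();print(o['time_s'],o['ee_pos'],o['eef_rot'],o['qpos'],c['hand_eye'])
```

```text
1.15 [ 0.58762115 -0.24969077  0.29605798] [-3.14024377e+00  1.55561017e-04  4.50426291e-01] [-4.59428881e-01  4.69843530e-01  1.13865926e+00  7.05697037e-04
  1.53425020e+00  6.60915066e-01] [[-5.10981379e-04  9.59017723e-01  2.83345629e-01  8.32476952e-02]
 [ 9.99999527e-01  7.24507132e-04 -6.48797876e-04 -5.84165937e-04]
 [-8.27494591e-04  2.83345164e-01 -9.59017640e-01 -1.55356018e-01]
 [ 0.00000000e+00  0.00000000e+00  0.00000000e+00  1.00000000e+00]]
```

View pics/w1.png

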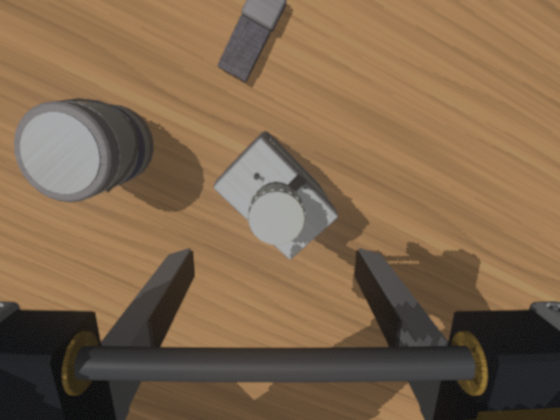

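The wrist view shows the cap top as a disc centred near (276,217), the black tab near (297,183) and one post near (258,176).

Run:
```python
from h import *
from scipy.spatial.transform import Rotation as R
c=np.load('pics/w1.png.npz');im=c['img']
T=np.eye(4);T[:3,:3]=R.from_euler('xyz',[-3.14024,.00016,.450426]).as_matrix();T[:3,3]=[.58762,-.24969,.29606];T=T@c['hand_eye']
g=cv2.cvtColor(im,cv2.COLOR_RGB2HSV);print(im[217,276],im[200,245])
cc=cv2.HoughCircles(cv2.medianBlur(im,3)[170:260,220:340,2].copy(),cv2.HOUGH_GRADIENT,1,30,param1=80,param2=12,minRadius=20,maxRadius=36)
print(None if cc is None else cc[0][:3]+[220,170,0])
P=onplane(c,T,(276,217),.194);print('cap',P,'diam',onplane(c,T,(304,217),.194)-onplane(c,T,(249,217),.194))
for n,uv,z in(('tab',(297,183),.155),('post',(258,176),.145)):
    d=onplane(c,T,uv,z)-P;print(n,d,np.hypot(*d[:2]),np.arctan2(d[1],d[0]))
cv2.imwrite('pics/w1c.png',cv2.resize(im[125:265,205:345,::-1],(560,560),interpolation=2))
```

```text
[167 168 165] [164 166 165]
[[276.5        217.5         26.60000038]
 [316.5        205.5         22.89999962]]
cap [ 0.59206688 -0.24852719  0.194     ] diam [ 0.01918465 -0.03970823  0.        ]
tab [ 0.026215   -0.00841586 -0.039     ] 0.027532757140703537 -0.3106389582069518
post [ 0.01493943  0.0254241  -0.049     ] 0.029488500759724822 1.0395376372432472
```

View pics/w1c.png

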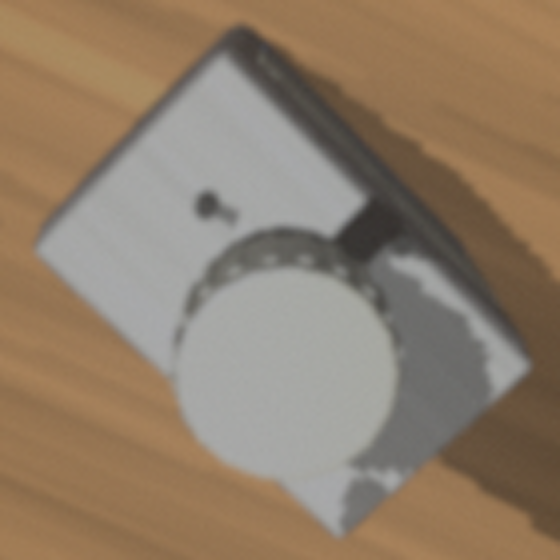

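Emit:
apply_moves(
  deltas=[
    [0, 0.2, 0.1, -3, 0, 0, 0],
    [0, 0, 0, -3.5, 0, 0, 0],
    [0, 0, 0, -2.5, 0, 0, 0],
    [0, 0, 0, -1.4, 0, 0, 0],
    [0, 0, 0, 0, 0, 0, 0],
    [0, 0, 0, 0, 0, 0, 0],
  ],
  grip_force=40,
)

```text
time_s: 1.75
ee_pos: [0.5859, -0.2522, 0.1944]
eef_rot: [3.141, -0.001, 0.447]
force: [-0.5, -0.4, 0.4]
grip_width: 0.0938
grip_force: 0.0
```

Emit:
apply_moves(
  deltas=[
    [0, 0.3, 0.3, -0.2, 0, 0, 0],
    [0, 0, 0, 0, 0, 0, 0],
    [255, 0, 0, 0, 0, 0, 0],
    [255, 0, 0, 0, 0, 0, 0],
    [255, 0, 0, 0, 0, 0, 0],
    [255, 0, 0, 0, 0, 0, 0],
    [255, 0, 0, 0, 0, 0, 0],
    [255, 0, 0, 0, 0, 0, 0],
  ],
)

```text
time_s: 2.55
ee_pos: [0.5886, -0.249, 0.1913]
eef_rot: [-3.142, 0.0, 0.447]
force: [-0.0, 0.4, -0.7]
grip_width: 0.0494
grip_force: 0.0
```

Emit:
apply_moves(
  deltas=[
    [255, 0, 0, 0, 0, 0, 0],
    [255, 0, 0, 0, 0, 0, 0],
    [255, 0, 0, 0, 0, 0, 0],
  ],
)

```text
time_s: 2.85
ee_pos: [0.589, -0.2498, 0.1915]
eef_rot: [3.14, -0.001, 0.446]
force: [4.5, -5.5, -1.5]
grip_width: 0.0454
grip_force: 40.0
```

Emit:
apply_moves(
  deltas=[
    [255, 0.05, -0.1, -0.2, 0, 0, 0],
    [255, 0, 0, -0.2, 0, 0, 0],
    [255, 0, 0, -0.2, 0, 0, 0],
    [255, 0, 0, 0, 0, 0, 0],
  ],
)

```text
time_s: 3.25
ee_pos: [0.5891, -0.2499, 0.1861]
eef_rot: [3.141, -0.0, 0.447]
force: [-4.7, 0.3, 11.6]
grip_width: 0.0455
grip_force: 40.0
```

Emit:
apply_moves(
  deltas=[
    [255, 0, 0, -0.05, 0, 0, 0.1],
    [255, 0, 0, 0, 0, 0, 0.13],
    [255, 0, 0, 0, 0, 0, 0.13],
    [255, 0, 0, 0, 0, 0, 0.13],
    [255, 0, 0, 0, 0, 0, 0.13],
  ],
)

```text
time_s: 3.75
ee_pos: [0.5889, -0.2498, 0.1858]
eef_rot: [-3.141, 0.0, 1.072]
force: [-6.6, 2.3, 11.7]
grip_width: 0.0455
grip_force: 40.0
```

Run:
```python
from h import *
c=shot('wrist','w2.png');o=ctrl.get_obs();print(o['force'],o['moment'],o['ee_pos'],o['eef_rot'],o['qpos'][5])
a=shot('top','top2.png');b=shot('side','side2.png')
cv2.imwrite('pics/c2.png',np.hstack([cv2.resize(b['img'][130:190,250:310],(400,400),interpolation=2),cv2.resize(c['img'][200:400,180:380],(400,400))])[:,:,::-1])
```

```text
[-6.04401064  2.98938034 11.14340306] [0.6436037  1.47572868 0.06563538] [ 0.58887349 -0.24978285  0.18580154] [-3.14141797e+00  1.13323768e-04  1.08098411e+00] 0.031465084476062
```

View pics/c2.png

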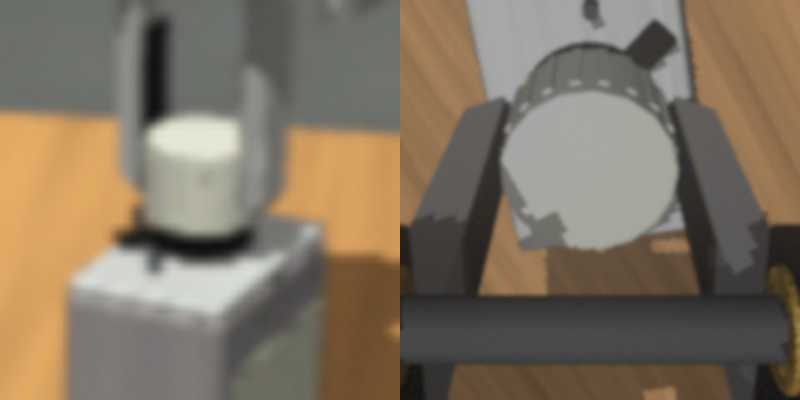

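The wrist crop shows the tab at (655,42) turning with the cap towards the post at (592,10), so the inner cap is engaged. I'll keep turning past the stop.

Emit:
apply_moves(
  deltas=[
    [255, 0, 0, 0, 0, 0, 0.13],
    [255, 0, 0, 0, 0, 0, 0.13],
    [255, 0, 0, 0, 0, 0, 0.13],
    [255, 0, 0, 0, 0, 0, 0.13],
    [255, 0, 0, 0, 0, 0, 0.13],
    [255, 0, 0, 0, 0, 0, 0.1],
    [255, 0, 0, 0, 0, 0, 0.1],
    [255, 0, 0, 0, 0, 0, 0],
  ],
)

```text
time_s: 4.7
ee_pos: [0.5886, -0.2499, 0.1857]
eef_rot: [-3.141, -0.0, 1.921]
force: [-9.3, 3.0, 11.2]
grip_width: 0.0455
grip_force: 40.0
```

Run:
```python
from h import *
c=shot('wrist','w3.png');o=ctrl.get_obs();print(o['force'],o['moment'],o['ee_pos'],o['eef_rot'],o['qpos'][5])
cv2.imwrite('pics/c3.png',cv2.resize(c['img'][180:380,180:380],(500,500))[:,:,::-1])
```

```text
[-9.04739672  3.8254008  11.54003626] [0.46433262 1.91687544 0.02374207] [ 0.58859424 -0.24985725  0.18571445] [-3.14061150e+00 -2.23929127e-04  1.91795022e+00] -0.8055099916255785
```

View pics/c3.png

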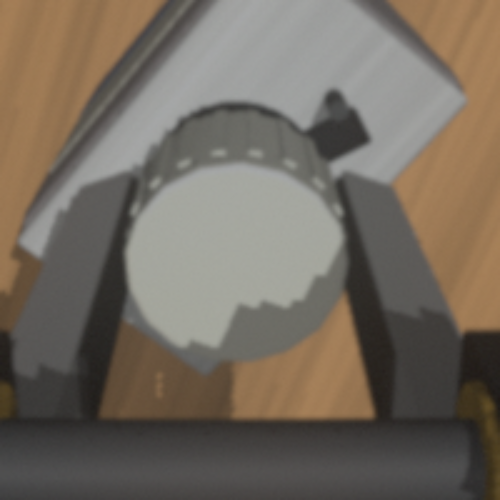

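The tab at (340,135) is now right by the open post at (335,100). It has also slipped back relative to the fingers, so it is at the stop. One small extra turn for certainty, then ease up and release.

Emit:
apply_moves(
  deltas=[
    [255, 0, 0, 0, 0, 0, 0.1],
    [255, 0, 0, 0, 0, 0, 0.1],
    [255, 0, 0, 0, 0, 0, 0],
    [255, 0, 0, 0.3, 0, 0, 0],
    [255, 0, 0, 0.3, 0, 0, 0],
    [0, 0, 0, 0, 0, 0, 0],
    [0, 0, 0, 0, 0, 0, 0],
    [0, 0, 0, 0, 0, 0, 0],
    [0, 0, 0, 0, 0, 0, 0],
    [0, 0, 0, 0, 0, 0, 0],
  ],
)

```text
time_s: 5.75
ee_pos: [0.5891, -0.2499, 0.1906]
eef_rot: [-3.142, -0.0, 2.117]
force: [-0.0, -0.3, 0.6]
grip_width: 0.0818
grip_force: 0.0
```

Emit:
apply_moves(
  deltas=[
    [0, 0, 0, 0, 0, 0, 0],
    [0, 0, 0, 0, 0, 0, 0],
    [0, 0, 0, 2, 0, 0, 0],
    [0, 0, 0, 3, 0, 0, 0],
    [0, 0, 0, 3, 0, 0, 0],
    [0, 0, 0, 2, 0, 0, 0],
    [0, 0, 0, 0, 0, 0, 0],
    [0, 0, 0, 0, 0, 0, 0],
  ],
)

```text
time_s: 6.55
ee_pos: [0.589, -0.2499, 0.29]
eef_rot: [-3.141, -0.0, 2.117]
force: [0.3, 0.4, -0.3]
grip_width: 0.0941
grip_force: 0.0
```

Run:
```python
from h import *
from scipy.spatial.transform import Rotation as R
o=ctrl.get_obs();c=shot('wrist','w4.png');print(o['time_s'],o['force'],o['ee_pos'],o['eef_rot'],o['grip_width'])
T=np.eye(4);T[:3,:3]=R.from_euler('xyz',o['eef_rot']).as_matrix();T[:3,3]=o['ee_pos'];T=T@c['hand_eye'];np.save('pics/T4.npy',T)
cv2.imwrite('pics/c4.png',cv2.resize(c['img'][110:270,200:360],(560,560))[:,:,::-1])
```

```text
6.55 [ 0.27207335  0.43037723 -0.34442119] [ 0.589006   -0.24993916  0.28996644] [-3.14131679e+00 -4.10846018e-04  2.11677726e+00] 0.09411499539094734
```

View pics/c4.png

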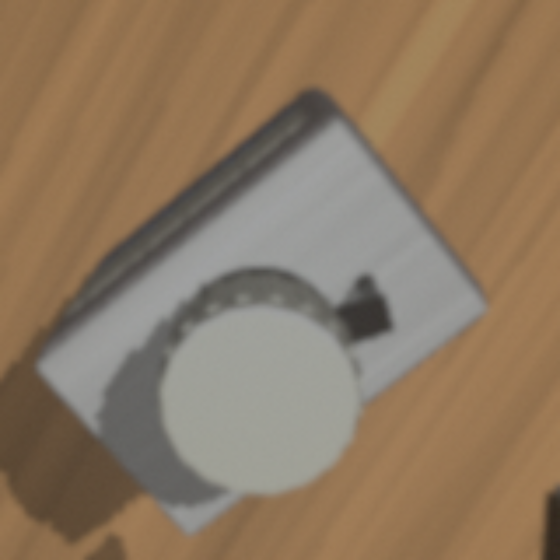

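Released: the tab's end is at (307,199) in the full wrist image, beside the open post near (304,191). A quick angle check against the first view.

Run:
```python
from h import *
c=np.load('pics/w4.png.npz');T=np.load('pics/T4.npy');P=onplane(c,T,(274.3,223.7),.194)
for n,uv,z in(('tab',(307,199),.155),('post',(304,191),.145)):
    d=onplane(c,T,uv,z)-P;print(n,P,np.hypot(*d[:2]),np.arctan2(d[1],d[0]))
```

```text
tab [ 0.58891377 -0.24900224  0.194     ] 0.030912725052972646 0.8858710341296477
post [ 0.58891377 -0.24900224  0.194     ] 0.031234741226345748 1.0598450564924655
```

The tab turned about 1.2 rad and sits about 0.2 rad from the open post, which is where the stop should be.

```bash
python3 -c "
from station import ctrl
print(ctrl.hand_in())"
```

```text
the job is handed in; nothing more can be done
None
```

The wide-cap tin is unlocked: pressed down, the cap turned the black tab about 1.2 rad anticlockwise to its open stop, and I then released it; the arm never went near the other tin or the paint can, and the job was handed in at about 6.6 s.

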